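# Find the good contact slot with a feeler blade

## Robot

A 6-joint arm with a two-finger parallel gripper is mounted at the origin on a cart in front of the work surface, level with it; the furniture and walls round the work are solid. World frame = base frame: x ahead of the robot, y to its left, z up, the work surface at z = 0. Lengths are in m, angles in rad, forces in N, time in s.
With the tool pointing down it reaches from about 0.275 to 0.75 m from the base axis. Payload 10.2 kg.
Tool frame: the origin (TCP) lies midway between the tips of the shut fingers; the grasp point (between the pads) lies 19 mm behind it (env.hold_point_z is the distance from the TCP to the grasp point, in m); z points along the fingers, y is the line along which they close (so a half turn about z gives the same grasp; the last joint's range is limited). The gripper opens to 85 mm and grips with 20 to 120 N. Pads are 22 mm wide; open, the fingers measure 114 mm over their backs; the gripper's body (76 mm by 85 mm) begins 54 mm behind the grasp point. The pads swing forward as they close: fully open they stand 13 mm farther back than shut.
Start: joints at [0.989, 0.313, 1.498, -0, 1.331, -0.223], TCP at [0.184, 0.492, 0.199] pointing down, gripper open.
Joint ranges: [-2.94, 2.94], [-0.97, 2.17], [0.19, 2.56], [-1.23, 4.37], [0.02, 3.11], [-2.88, 2.88]. Speed limits (rad/s): [2.39, 2.39, 3.01, 3.14, 3.14, 3.14].

## Interface

Orientations are given as a unit quaternion [x, y, z, w].
In Python, from bench import env, kinematics, monitor, eyes, job gives the robot as it stands. The module is installed in compiled form; this text tells all that it offers. Calls block until the motion is done:
- env.reach(position, orientation): joint-space move of the TCP to a pose.
- env.movel(position, velocity=0.15, frame=None, guard=None): straight line of the TCP; frame=None keeps the orientation; velocity is the mean speed in m/s. With guard (N) it stops when the force on the tool has changed by that much, and returns True; else False.
- env.set_joints(angles): joint-space move.
- env.release() and env.close_gripper(effort=None): open the fingers fully, or close them until they stop; effort is the grip in N (None keeps the last).
- env.hold(seconds).
- kinematics.ik(position, orientation): joint angles nearest the present ones, or None.
- monitor.sense(): the state.
- eyes.grab_frame(name): name is "scene" or "top" or "wrist"; returns a dict with "frame" (480x640x3 uint8, red, green, blue), "mtx" (3x3 intrinsics, pixels), "view" (4x4, takes a point from world to camera coordinates). Camera axes: x right, y down, z forward; pixel columns grow to the right and rows downward; lengths in m; the calibration is good to about 2 mm. A picture is of the moment at which its call begins. There is no depth.
A pose or a line that the arm cannot do raises env.MotionError and nothing moves.
- job.hand_in(): hands the job in; it is judged then, once.
The state is a dict: "clock": time; "joints": joint angles; "qvel": joint speeds; "joint_efforts": joint torques, N m; "position": TCP position; "ee_rot": TCP orientation; "contact_force": force on the tool from outside, world axes, zero at the start; "ft_torque": the same for the moment, N m; "finger_gap": opening from 0.0 (shut) to 1.0 (fully open); "gripper_force": force on a finger pad.
Only numpy, scipy, OpenCV 4.12 (cv2) and the standard library are available. Lean on these libraries where they do the work, as an engineer would, in place of code of your own. Each camera call takes 0.05 s, during which the arm holds its last target. There are 200 camera calls.

## Task

The grey block has three slots that look alike, each with a steel contact inside: one contact is still well sprung, one has gone slack and one is seized so that the blade will not go in. Take the feeler blade from its stand and try it gently in every slot in turn, from the left one to the right one, without ever forcing it; then leave it in the slot where it drags firmly, pushed fully home with its flange down on the block, and let go. Leave the loose dish, disk drive and circuit board alone.

Things in the scene. Friction and masses are not known exactly. Their poses are not given: they have to be found in the camera images.
- feeler: Feeler gauge, 60 g: black handle 20 x 28 mm (x, y), 42 mm high, on a flange 32 x 36 x 4 mm; below the flange a steel blade 6 x 20 mm (x, y), 56 mm long. Origin at the centre of the flange's underside (the shoulder), z up. Starts upright in the stand, flange on the stand's top, axes as the stand's. Grip the handle from above across its 20 mm (x) sides, above the flange
- stand: Fixed dark steel block 60 x 56 mm, 60 mm high, with an upright through slot 10 mm (x) by 26 mm (y) that holds the feeler. Origin at the centre of its underside
- contact_block: Fixed grey block 56 x 150 mm (x, y), 60 mm high, with a low ear at each end; yaw up to 0.35 rad. Origin on the table under the middle slot. Three slots in a row along its y; x is their thin direction. Which contact is in which slot changes and cannot be seen. Home: feeler upright, flange on the block's top, blade 56 mm deep. Over 40 N on the block before that is forcing (60 N once home)
- slot_left (a point): Mouth centre of the slot at the block's +y end (left seen from the robot), at the block's top, 60 mm above the table. All slots alike: mouth 24 x 30 mm (x, y), narrowing over the first 10 mm of depth to 14 x 30 mm. From 17 mm down a steel contact slopes in from the +x side; from 36 mm down it leaves 4.5 mm to the opposite wall. Tried: blade 15 mm deep or more, until resistance or near home
- slot_mid (a point): Mouth centre of the middle slot, at the block's top. Feel of the contacts (any slot): the sprung one pushes the blade to -x with 4 to 7 N and resists pushing down with some 3 to 10 N from 20 to 36 mm deep, 1 to 4 N beyond; the slack one yields to under 0.3 N (next to no drag); the seized one stops the blade 20 to 38 mm deep
- slot_right (a point): Mouth centre of the slot at the block's -y end, at the block's top
- dish: Loose round screw dish, 77 mm across, 15 mm high; leave alone. Origin under its centre
- drive: Loose silver 2.5 inch disk drive, 70 x 100 x 11 mm; leave alone. Origin under its centre
- board: Loose small green circuit board, 40 x 63 x 14 mm; leave alone. Origin under its centre
Mind the look-alikes: they are no part of the job. Of the things that look like the feeler, take the one that is farthest from the robot's base at the start.

How it is judged:
By the outcome, as a careful person would: the job done as asked, in the order asked, and still so for the second after the job is handed in, with the robot touching nothing.
It also fails if it takes over 64 s, if anything falls off the work surface, if the arm or the gripper's body presses on something with over 40 N, if the wrist force passes 120 N, or if a joint passes its speed limit or range.

## Working session

There is one attempt and no reset: what is moved stays moved. The work goes in short steps, each a Python script; the robot and the scene stay as the last script left them, time stands still between calls to the robot, and variables do not carry over. Pictures are saved under pics/ and viewed, at most 10 in all, crops included, and the job is handed in when it is done.

```bash
mkdir -p pics
python3 - <<'E'
from bench import env, kinematics, monitor, eyes, job
import cv2,numpy as np
for n in("scene","top"):
    f=eyes.grab_frame(n); cv2.imwrite(f"pics/{n}0.png",f["frame"][:,:,::-1]); np.savez(f"pics/{n}0.npz",**f)
    V=f["view"]; print(n,(-V[:3,:3].T@V[:3,3]).round(3),f["mtx"].round(1).tolist(), V[:3,:3].round(2).tolist())
s=monitor.sense(); print(s["clock"],s["ee_rot"],s["contact_force"],env.hold_point_z)
E
```

```text
scene [ 0.197 -0.234  0.721] [[517.5, 0.0, 318.8], [0.0, 517.5, 237.3], [0.0, 0.0, 1.0]] [[0.83, -0.55, -0.01], [-0.43, -0.63, -0.65], [0.35, 0.54, -0.76]]
top [0.331 0.255 0.911] [[465.6, 0.0, 319.8], [0.0, 465.6, 240.7], [0.0, 0.0, 1.0]] [[0.03, -1.0, 0.02], [-0.99, -0.03, -0.16], [0.16, -0.02, -0.99]]
0.1 [ 1.78452212e-01  9.83948407e-01 -5.36370108e-04 -2.30281226e-04] [ 0.22571736 -0.02412694 -1.05442372] 0.0187
```

View pics/scene0.png

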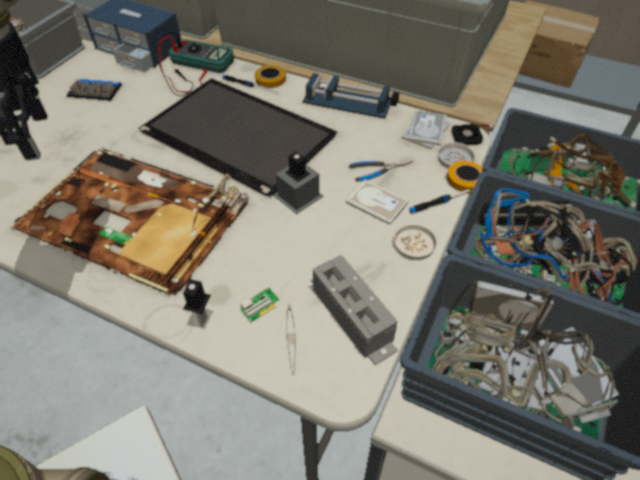

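View pics/top0.png

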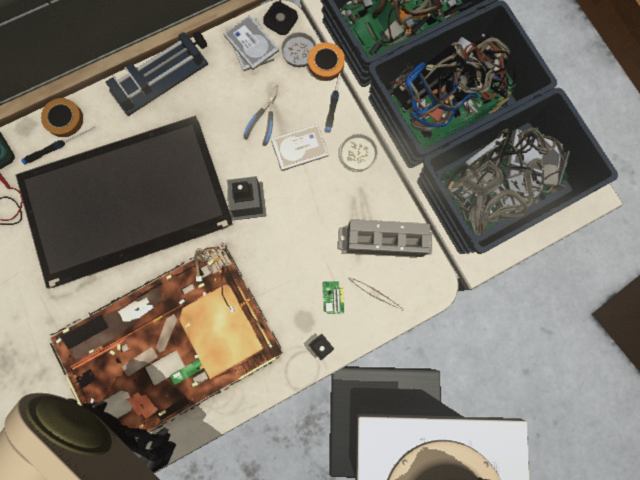

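Two feeler look-alikes: A on a dark stand at top (241,187) / scene (297,165), and B at top (319,346) / scene (195,295). B is right by the base and A is clearly farther, so A fits; I'll confirm it in a crop.

```bash
cat > h.py <<'E'
import numpy as np,cv2
from bench import env, kinematics, monitor, eyes, job
def ray(f,u,v,z):
    V=f["view"];R=V[:3,:3];c=-R.T@V[:3,3]
    d=R.T@np.linalg.inv(f["mtx"])@np.array([u,v,1.]); return c+d*(z-c[2])/d[2]
def proj(f,p):
    q=f["mtx"]@(f["view"]@np.append(p,1))[:3]; return q[:2]/q[2]
def quat(yaw): # tool down, tool y axis at angle yaw from world x
    from scipy.spatial.transform import Rotation as R
    y=np.array([np.cos(yaw),np.sin(yaw),0]); z=np.array([0,0,-1.]); x=np.cross(y,z)
    return R.from_matrix(np.c_[x,y,z]).as_quat()
E
python3 - <<'E'
from h import *
t=np.load("pics/top0.npz"); 
for n,u,v,z in (("A",239,185,.106),("B",321,348,.08),("L",362,238,.06),("M",388,239,.06),("R",414,240,.06)): print(n,ray(t,u,v,z).round(3))
s=np.load("pics/scene0.npz"); print("A scene",ray(s,296,156,.106).round(3))
im=t["frame"][:,:,::-1]
a=cv2.resize(im[165:225,215:275],None,fx=6,fy=6,interpolation=2); b=cv2.resize(im[210:265,330:440],None,fx=4,fy=4,interpolation=2)
c=cv2.resize(im[320:380,290:350],None,fx=4,fy=4)
o=np.zeros((600,800,3),np.uint8); o[:360,:360]=a; o[:220,360:800]=b;o[230:470,400:640]=c
cv2.imwrite("pics/crop1.png",o)
E
```

```text
A [0.557 0.389 0.106]
B [0.276 0.234 0.08 ]
L [0.477 0.163 0.06 ]
M [0.476 0.115 0.06 ]
R [0.476 0.066 0.06 ]
A scene [0.556 0.386 0.106]
```

View pics/crop1.png

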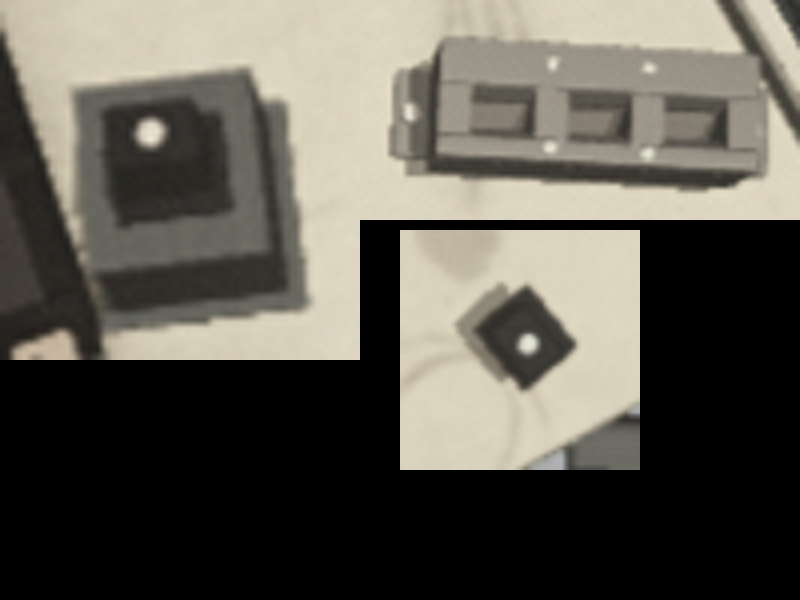

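The crop shows A as a black handle with a white dot on a flange, sitting in a square grey stand with its long side along world y. B is a small rotated stub without that stand. I'll take A and check it close up with the wrist camera.

Run:
```python
from h import *
q=quat(0.1)
print(kinematics.ik([.476,.115,.24],q),kinematics.ik([.55,.385,.22],q),kinematics.ik([.55,.385,.22],quat(0.1+np.pi)))
def shot(n):
    f=eyes.grab_frame("wrist"); np.savez(f"pics/{n}.npz",**f); V=f["view"]; print(n,(-V[:3,:3].T@V[:3,3]).round(3)); return f["frame"][:,:,::-1]
env.reach([.476,.115,.24],quat(-0.02)); print(monitor.sense()["clock"]); a=shot("wb")
env.reach([.556,.387,.22],q); b=shot("wa"); print(monitor.sense()["clock"],monitor.sense()["joints"])
o=np.hstack([a,b]); cv2.imwrite("pics/w1.png",cv2.resize(o,(800,300),interpolation=cv2.INTER_AREA))
```

```text
[-2.73199745e-03  2.06091728e-01  1.52802347e+00 -4.44089210e-16
  1.40747745e+00 -1.02731997e-01] [ 4.36617334e-01  6.46031389e-01  9.37232137e-01 -4.44089210e-16
  1.55832913e+00  3.36617334e-01] [ 4.36617334e-01  6.46031389e-01  9.37232137e-01 -4.44089210e-16
  1.55832913e+00 -2.80497532e+00]
1.8417
wb [0.477 0.19  0.415]
wa [0.549 0.46  0.396]
3.0417 [ 4.33688265e-01  6.60752152e-01  9.10831558e-01 -2.88322426e-04
  1.56923441e+00  3.35176884e-01]
```

View pics/w1.png

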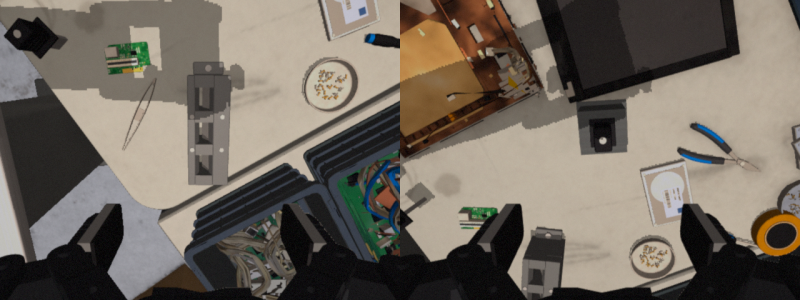

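Wrist left half: block with its three slots at about (205,98), (203,132), (204,162). Right half: feeler at (601,138) in its stand. I'll enlarge both to measure.

Run:
```python
from h import *
a=np.load("pics/wb.npz")["frame"][95:305,280:390,::-1]; b=np.load("pics/wa.npz")["frame"][150:260,270:380,::-1]
o=np.zeros((600,800,3),np.uint8); o[:588,:308]=cv2.resize(a,None,fx=2.8,fy=2.8,interpolation=2); o[:484,312:796]=cv2.resize(b,None,fx=4.4,fy=4.4,interpolation=2)
cv2.imwrite("pics/crop2.png",o)
```

```text
(no output)
```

View pics/crop2.png

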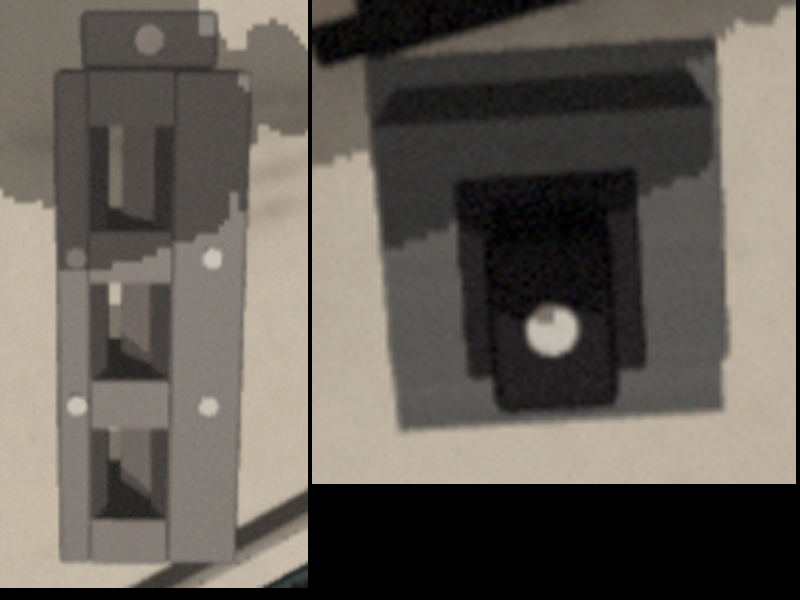

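The crop shows clear mouth corners (left y125–232, mid y282–380, right y428–520, all x90–172), plus the flange quad and handle dot at (552,328). Casting rays through these.

Run:
```python
from h import *
a=dict(np.load("pics/wb.npz")); b=dict(np.load("pics/wa.npz"))
P=lambda x,y,z:ray(a,280+(x+.5)/2.8-.5,95+(y+.5)/2.8-.5,z)
Q=lambda x,y,z:ray(b,270+(x-312+.5)/4.4-.5,150+(y+.5)/4.4-.5,z)
for n,c in dict(L=[(90,125),(173,125),(91,232),(173,232)],M=[(91,282),(172,282),(91,380),(170,380)],R=[(90,428),(170,428),(91,520),(170,520)]).items():
    w=np.array([P(*k,.06) for k in c]); print(n,w.mean(0).round(4),(w[1]-w[0]).round(4),(w[0]-w[2]).round(4))
e=P(57,75,.06)-P(60,560,.06); print("edge yaw",np.arctan2(-e[0],e[1]), np.linalg.norm(e))
e=P(90,125,.06)-P(90,520,.06); print("slot-edge yaw",np.arctan2(-e[0],e[1]))
for n,c,z in(("flange",[(455,182),(635,170),(470,378),(645,368)],.064),("stand",[(375,125),(712,105),(400,430),(722,409)],.06)):
    w=np.array([Q(*k,z) for k in c]); print(n,w.mean(0).round(4),(w[1]-w[0]).round(4),(w[0]-w[2]).round(4))
print("dot",Q(552,328,.106),"hnd top near edge",Q(496,408,.106),Q(616,405,.106))
s=monitor.sense();print(s["position"],s["contact_force"])
```

```text
L [0.48   0.1561 0.06  ] [ 0.0236 -0.0004  0.    ] [0.0005 0.0303 0.    ]
M [0.4791 0.1113 0.06  ] [ 0.0239 -0.0004  0.    ] [0.0008 0.0299 0.    ]
R [0.4781 0.066  0.06  ] [ 0.0245 -0.0004  0.    ] [0.0005 0.0302 0.    ]
edge yaw -0.02732515235635247 0.14767651169446017
slot-edge yaw -0.02570618997199936
flange [0.5573 0.3875 0.064 ] [0.0311 0.0052 0.    ] [-0.0057  0.0352  0.    ]
stand [0.5575 0.3876 0.06  ] [0.0585 0.0093 0.    ] [-0.0087  0.0555  0.    ]
dot [0.55717006 0.38842632 0.106     ] hnd top near edge [0.54963895 0.3745595  0.106     ] [0.56852509 0.37693595 0.106     ]
[0.5564589  0.38576586 0.22071222] [-0.27175155 -0.06402487 -0.25666256]
```

Run:
```python
from h import *
q=quat(0.157)
env.reach([.5573,.3878,.14],q); env.movel([.5573,.3878,.076],velocity=.08,guard=8)
s=monitor.sense(); print(s["clock"],s["position"],s["contact_force"])
env.close_gripper(60); s=monitor.sense(); print(s["clock"],s["finger_gap"],s["gripper_force"],s["position"],s["contact_force"])
print(env.movel([.5573,.3878,.15],velocity=.08,guard=15)); s=monitor.sense(); print(s["clock"],s["finger_gap"],s["position"],s["contact_force"])
env.reach([.479,.156,.16],quat(-.021)); env.hold(.2)
s=monitor.sense(); print(s["clock"],s["finger_gap"],s["position"],s["contact_force"])
f=eyes.grab_frame("wrist"); np.savez("pics/wg.npz",**f)
g=eyes.grab_frame("scene"); np.savez("pics/sg.npz",**g)
o=np.hstack([cv2.resize(f["frame"][100:400,170:470],(400,400)),cv2.resize(g["frame"][200:400,260:460],(400,400))]); cv2.imwrite("pics/g1.png",o[:,:,::-1])
```

```text
4.4083 [0.55762666 0.38797828 0.07666273] [ 0.04038948 -0.98525819  0.42630911]
5.175 0.0024990994409724433 0.0 [0.55730483 0.38780505 0.07599362] [-0.13240463 -0.38283545 -0.02924201]
False
6.25 -0.0020691589608827017 [0.55705162 0.38765187 0.14929064] [-0.5739292  -0.12663371  0.09217016]
7.4167 -0.0013856996707287204 [0.47926696 0.15671518 0.15975945] [0.13034796 1.31896418 0.43305034]
```

View pics/g1.png

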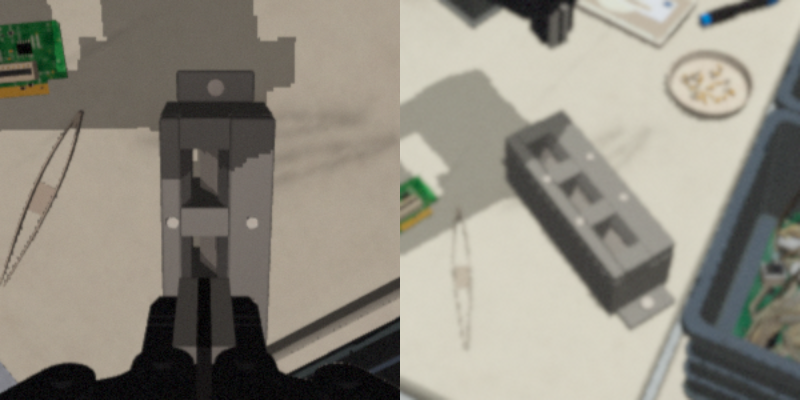

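The gripper shut on nothing: finger gap is 0, and the wrist view shows bare closed fingers. I'll look at the stand again.

Run:
```python
from h import *
g=np.load("pics/sg.npz"); t=eyes.grab_frame("top"); np.savez("pics/t2.npz",**t)
g0=np.load("pics/scene0.npz")
cr=lambda f:cv2.resize(f["frame"][130:220,250:350],(400,360),interpolation=2)
o=np.hstack([cr(g0),cr(g)]); 
o=np.vstack([o,np.hstack([cv2.resize(t["frame"][150:216,200:310],(400,240),interpolation=2),cv2.resize(np.load("pics/top0.npz")["frame"][150:216,200:310],(400,240),interpolation=2)])])
cv2.imwrite("pics/g2.png",o[:,:,::-1])
print([proj(g0,p).round(0) for p in([.5573,.3878,.106],[.5573,.3878,.06],[.5573,.3878,0])])
```

```text
[array([296., 155.]), array([297., 174.]), array([299., 197.])]
```

View pics/g2.png

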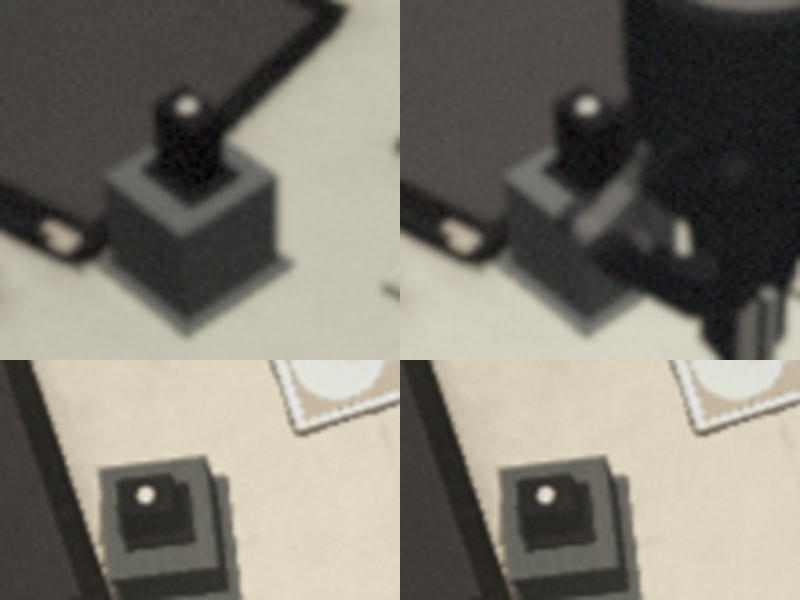

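The feeler is still untouched in its stand. I'll check whether the reported TCP agrees with where the cameras see the fingertips.

Run:
```python
from h import *
s=monitor.sense(); p=s["position"]; print(p,s["ee_rot"],s["joints"].round(3) if hasattr(s["joints"],"round") else s["joints"],s["finger_gap"],s["clock"])
g=dict(np.load("pics/sg.npz")); w=dict(np.load("pics/wg.npz"))
print("scene",proj(g,p),"wrist",proj(w,p), "top",proj(dict(np.load("pics/t2.npz")),p))
o=np.hstack([w["frame"][220:420,220:420],g["frame"][130:330,250:450]]); o=cv2.resize(o,(800,400),interpolation=2)
for (x,y) in [(proj(w,p)-[220,220])*2,(proj(g,p)-[250-200,130])*2]: 
    x,y=(x*2/2,y) ; cv2.drawMarker(o,(int(x),int(y)),(255,0,0),0,14,2)
cv2.imwrite("pics/g3.png",o[:,:,::-1])
```

```text
[0.4790836  0.15636682 0.15980767] [ 7.14252522e-01  6.99888072e-01 -1.03422117e-04 -1.08503110e-04] [0.083 0.302 1.619 0.    1.221 0.103] 0.0007608286611585696 7.5667
scene [334.46004529 234.96575505] wrist [321.87730768 293.10955916] top [372.95297788 226.59642663]
```

View pics/g3.png

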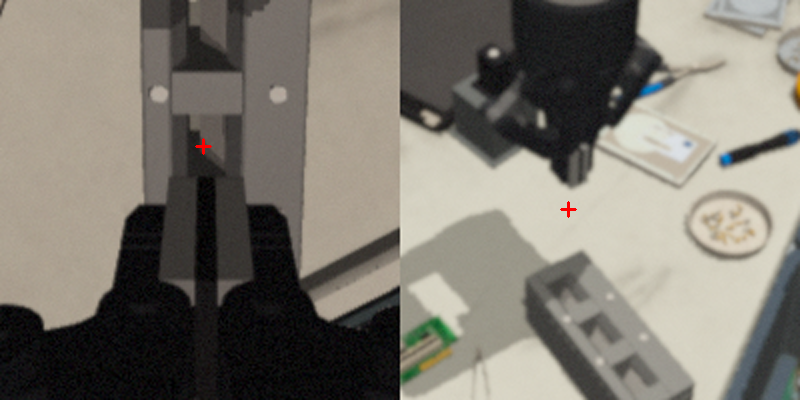

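The visible fingertips (wrist raw ≈(322,309), scene raw ≈(336,223)) don't coincide with the reported TCP. I'll triangulate the real tip.

Run:
```python
from h import *
g=dict(np.load("pics/sg.npz")); w=dict(np.load("pics/wg.npz"))
P=lambda f:f["mtx"]@f["view"][:3]
X=cv2.triangulatePoints(P(w),P(g),np.array([322.5,309.]),np.array([336.,223.])); X=X[:3,0]/X[3]
print(X,proj(w,X),proj(g,X),monitor.sense()["position"]-X)
V=w["view"];c=-V[:3,:3].T@V[:3,3];p=monitor.sense()["position"];print("cam-TCP",c-p)
for n,pos in (("wb",[.476,.115,.24]),("wa",[.5565,.3858,.2207])):
    V=np.load(f"pics/{n}.npz")["view"];print((-V[:3,:3].T@V[:3,3])-pos)
```

```text
[0.48106576 0.15824203 0.18194468] [326.78722903 311.00136985] [335.11046688 223.22344275] [-0.00198215 -0.0018752  -0.02213702]
cam-TCP [0.00181146 0.07455819 0.17532884]
[0.00129219 0.07491494 0.17533546]
[-0.00768308  0.07414978  0.17512047]
```

The real fingertips seem to sit about 22 mm above the reported TCP. I'll settle it with one gentle touch on bare table, fingers shut, on the way back to the stand.

Run:
```python
from h import *
t=dict(np.load("pics/t2.npz")); p=ray(t,285,262,0); print(p)
env.reach([p[0],p[1],.05],quat(.157)); env.hold(.15)
r=env.movel([p[0],p[1],-.05],velocity=.03,guard=4); s=monitor.sense(); print(r,s["position"],s["contact_force"],s["clock"])
env.movel([p[0],p[1],.06],velocity=.15)
print(monitor.sense()["clock"])
```

```text
[0.43408363 0.30770561 0.        ]
True [ 0.43414377  0.30773025 -0.0324338 ] [-1.88774455 -1.48179734  7.61091116] 10.9083
11.675
```

The touch puts the tips about 31 mm above the reported TCP, so last time they closed just over the handle. Grasping again with that correction.

Run:
```python
from h import *
q=quat(0.157); env.release()
env.reach([.5573,.3878,.12],q); print(env.movel([.5573,.3878,.044],velocity=.08,guard=8))
s=monitor.sense(); print(s["clock"],s["position"],s["contact_force"])
env.close_gripper(60); s=monitor.sense(); print(s["clock"],s["finger_gap"],s["gripper_force"],s["position"],s["contact_force"])
if s["finger_gap"]>.1:
    print(env.movel([.5573,.3878,.118],velocity=.1,guard=15)); s=monitor.sense(); print(s["clock"],s["finger_gap"],s["position"],s["contact_force"])
    env.reach([.4785,.156,.125],quat(-.021)); env.hold(.2)
    s=monitor.sense(); print(s["clock"],s["finger_gap"],s["position"],s["contact_force"])
f=eyes.grab_frame("wrist"); np.savez("pics/wg.npz",**f)
g=eyes.grab_frame("scene"); np.savez("pics/sg.npz",**g)
o=np.hstack([cv2.resize(f["frame"][100:400,170:470],(400,400)),cv2.resize(g["frame"][170:370,260:460],(400,400))]); cv2.imwrite("pics/g4.png",o[:,:,::-1])
```

```text
False
14.2333 [0.55763528 0.38799444 0.04465577] [ 0.52092281 -0.08205032  0.76395281]
14.85 0.22146126175849462 59.26535904407501 [0.55745408 0.38787108 0.04426971] [0.43004093 0.2634567  1.62383772]
False
15.7417 0.22039024650844527 [0.55692933 0.38762321 0.11711192] [-1.02350876 -0.21117026 -0.19715169]
16.9083 0.21798170576339682 [0.47877053 0.15672914 0.12476758] [ 0.36942873  0.42224421 -0.69140644]
```

View pics/g4.png

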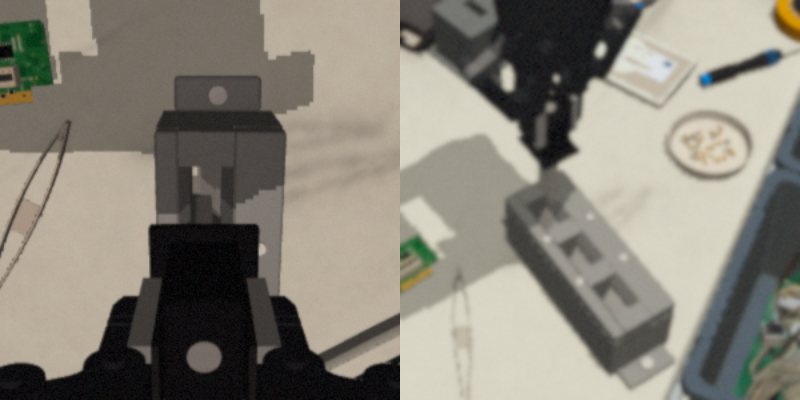

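The grasp is good (gap 0.22, flange and blade visible under the fingers). Trying the left slot, logging the force at each depth.

```bash
cat >> h.py <<'E'
HOME=.0442
def st(tag=""):
    s=monitor.sense(); print(tag,round(s["clock"],2),"d=%.1f"%((HOME-s["position"][2])*1e3+56),(np.array(s["position"][:2])*1e3).round(1),np.array(s["contact_force"]).round(1),round(s["finger_gap"],3)); return s
def probe(x,y,dmax=53,guard=14):
    Z=lambda d:HOME+(56-d)/1e3
    st("up")
    if env.movel([x,y,Z(15)],velocity=.06,guard=8): st("HIT mouth"); return None
    env.hold(.1); st()
    for d in (22,28,34,38,43,48,dmax):
        r=env.movel([x,y,Z(d)],velocity=.025,guard=guard); st("STOP" if r else "")
        if r: return d
    return 99
E
python3 - <<'E'
from h import *
x,y=.478,.1561
r=probe(x,y)
if r: env.movel([x,y,HOME+.064],velocity=.12); st("out")
E
```

```text
up 17.01 d=-24.6 [478.6 156.5] [-0.8 -0.1 -1.3] 0.222
 17.93 d=14.6 [478.3 156.1] [-0.5  0.5 -0.8] 0.222
 18.36 d=22.1 [477.9 156.1] [-0.   0.4 -0.1] 0.223
 18.75 d=28.2 [477.9 156.1] [-0.4 -0.3 -1.1] 0.225
 19.14 d=34.5 [476.2 156.2] [-6.5  0.2  3.2] 0.222
STOP 19.35 d=36.4 [476.  156.3] [-2.5  0.1  4.7] 0.222
out 19.88 d=-7.4 [477.7 156.1] [-0.9  0.1 -1.6] 0.227
```

Resistance at 36 mm in the left slot, either sprung or seized. On to the middle, then the right.

Run:
```python
from h import *
for x,y in ((.477,.1113),(.476,.066)):
    env.movel([x,y,HOME+.066],velocity=.1); env.hold(.15)
    r=probe(x,y,guard=16); print("result",r)
    if r is None: break
    env.movel([x,y,HOME+.066],velocity=.12); st("out")
```

```text
up 20.62 d=-9.9 [476.9 111.8] [ 0.3  0.7 -1. ] 0.216
 21.29 d=14.7 [477.2 111.3] [ 0.4 -0.2 -1.1] 0.215
 21.73 d=22.1 [476.9 111.3] [ 0.6  0.2 -0.6] 0.221
 22.12 d=28.2 [476.9 111.3] [ 0.1  0.7 -1.1] 0.222
 22.51 d=34.2 [476.9 111.3] [-0.9 -0.1 -1.1] 0.223
 22.82 d=38.2 [476.9 111.3] [-0.3 -0.6 -1.1] 0.22
 23.17 d=43.2 [476.9 111.3] [-0.7  0.1 -1.1] 0.22
 23.52 d=48.2 [476.9 111.3] [ 0.1 -0.3 -1.3] 0.22
 23.87 d=53.2 [476.9 111.3] [-0.2 -0.2 -0.3] 0.224
result 99
out 24.54 d=-9.4 [476.6 111.3] [ 0.4 -0.2 -1. ] 0.221
up 25.29 d=-9.9 [475.9  66.5] [-0.9 -1.4 -0.8] 0.223
 25.96 d=14.8 [476.2  66. ] [-0.2  0.3 -0.5] 0.223
 26.39 d=22.1 [475.9  66. ] [-0.1  0.5 -1. ] 0.221
 26.78 d=28.1 [475.9  66. ] [ 0.3  0.1 -0.1] 0.221
 27.18 d=34.5 [475.1  66.1] [-5.4 -0.3 -0.6] 0.221
 27.48 d=38.5 [475.5  66. ] [-4.7 -0.1 -2. ] 0.222
 27.83 d=43.4 [475.6  66.1] [-4.7  0.5 -2. ] 0.217
 28.18 d=48.2 [475.8  66. ] [-4.6  0.5 -3. ] 0.221
 28.53 d=53.1 [475.8  66. ] [-5.3  0.1 -2.7] 0.221
result 99
out 29.21 d=-9.7 [476.2  66. ] [ 0.5 -0.6 -0.9] 0.222
```

Middle is slack (no force), right is sprung (-5 N lateral and it goes through), left is seized. Now seating it in the right slot, close to the -x wall.

Run:
```python
from h import *
x,y=.4745,.066; Z=lambda d:HOME+(56-d)/1e3
env.movel([x,y,Z(-10)],velocity=.1)
print(env.movel([x,y,Z(18)],velocity=.08,guard=12)); env.hold(.1)
print(env.movel([x,y,Z(53)],velocity=.03,guard=18)); st()
print("wall",env.movel([x-.003,y,Z(53)],velocity=.008,guard=6)); s=st(); x=s["position"][0]
env.hold(.1)
print("home",env.movel([x,y,Z(60)],velocity=.012,guard=15)); st()
f=eyes.grab_frame("wrist"); g=eyes.grab_frame("scene"); np.savez("pics/h_s.npz",**g); np.savez("pics/h_w.npz",**f)
```

```text
False
False
 31.38 d=53.3 [474.   66.1] [-5.1  0.5 -2.7] 0.222
wall True
 31.7 d=52.9 [473.5  65.9] [1.7 0.1 3.9] 0.223
home True
 32.16 d=56.0 [473.6  66. ] [-1.3 -0.5  5.8] 0.223
```

Run:
```python
from h import *
env.release(); st(); p=monitor.sense()["position"]
env.movel([p[0],p[1],.16],velocity=.12)
env.movel([p[0]-.03,p[1]-.08,.2],velocity=.15); env.hold(.2)
f=eyes.grab_frame("wrist"); g=eyes.grab_frame("scene"); t=eyes.grab_frame("top"); st()
o=np.hstack([cv2.resize(f["frame"][60:360,170:470],(400,400)),cv2.resize(g["frame"][230:370,280:420],(400,400),interpolation=2)]); cv2.imwrite("pics/f1.png",o[:,:,::-1])
```

```text
32.92 d=55.7 [474.4  65.8] [-0.3 -0.1 -0.1] 1.001
 35.15 d=-99.6 [444.4 -13.9] [ 0.1 -0.2 -0.5] 1.001
```

View pics/f1.png

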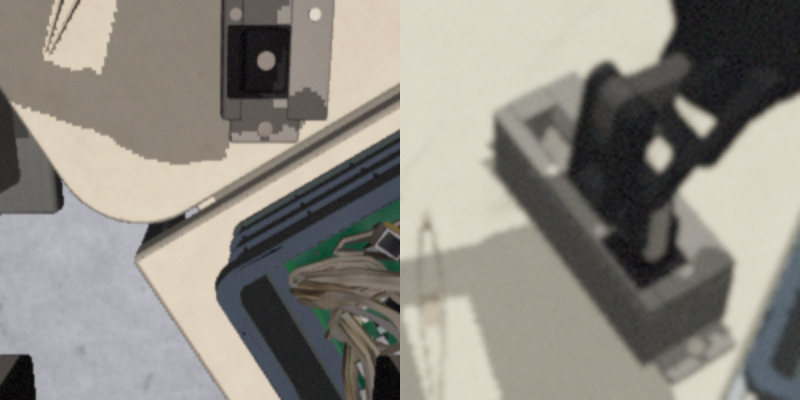

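The flange lies flat on the block over the right slot, and the gripper is open and clear. Handing in.

```bash
python3 -c "
from bench import job; print(job.hand_in())"
```

```text
the job is handed in; nothing more can be done
None
```

I tried the slots from left to right: left is seized (the blade stopped at 36 mm), middle is slack and right is sprung. The feeler is in the right slot, pushed home with its flange on the block and released, and the job was handed in at about 35 s; my first grasp closed on nothing (the tips sit about 31 mm above the reported TCP), so I corrected for that with one light touch on bare table.

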